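# Lay the pattern weight down on its mark

### The job

One of the pattern weights on the cardboard pocket template has been left standing on its rim, so it could roll away. Tip it over with a light push of the closed fingers, without gripping it, so that it lies flat on its underside, hub side up, on the empty marked circle beside it. Leave the weight that already lies on the other circle where it is.

Things in the scene. Friction and masses are not known exactly. Their poses are not given: they have to be found in the camera images.
- standing_weight: Aluminium disc to tip, 66 mm across, 24 mm thick, 0.15 to 0.3 kg, standing on its rim on the template. Origin: centre of its flat underside. Its z axis runs through it to the recessed hub face, 24 mm on; at the start z is level, pointing away from the empty circle. A push under 1 N near the top of the hub face, along -z, tips it about its lower rim onto the circle, origin then on the template.
- flat_weight: Another like pattern weight, 66 mm across and 24 mm thick, already lying flat on the template's other circle, about 100 mm from the empty one; it is to stay. Origin at the centre of its underside, z up.
- empty_mark (a point): Centre of the empty circle (blue outline, 74 mm across) on top of the template, a cardboard sheet of 130 x 200 x 3 mm fixed to the table. x points to the standing weight, whose underside is about 33 mm away; y points away from the flat weight; z up. 65 mm from both long edges, 50 mm from the short edge.

How it is judged:
By the outcome, as a careful person would: the job done as asked, in the order asked, and still so for the second after the job is handed in, with the robot touching nothing.
It also fails if it takes over 29 s, if anything falls off the work surface, if the arm or the gripper's body presses on something with over 40 N, if the wrist force passes 120 N, or if a joint passes its speed limit or range.

### The arm

A 6-joint arm with a two-finger parallel gripper is mounted at the origin on a cart in front of the work surface, level with it; the furniture and walls round the work are solid. World frame = base frame: x ahead of the robot, y to its left, z up, the work surface at z = 0. Lengths are in m, angles in rad, forces in N, time in s.
With the tool pointing down it reaches from about 0.375 to 0.75 m from the base axis. Payload 9 kg.
Tool frame: the origin (TCP) lies between the finger pads; the fingertips stand 19 mm ahead of it and the grasp point (between the pads) is the TCP; z points along the fingers, y is the line along which they close (so a half turn about z gives the same grasp; the last joint's range is limited). The gripper opens to 85 mm and grips with 20 to 120 N. Pads are 22 mm wide; open, the fingers measure 114 mm over their backs; the gripper's body (76 mm by 85 mm) begins 54 mm behind the grasp point. The pads swing forward as they close: fully open they stand 13 mm farther back than shut.
Start: joints at [-1.562, 0.104, 0.097, 1.564, 0, 1.353], TCP at [0.135, -0.585, 0.25] pointing down, gripper open.
Joint ranges: [-2.99, 2.99], [-0.84, 1.86], [-1.1, 1.16], [-1.84, 2.11], [-1.51, 1.56], [-3.14, 3.14]. Speed limits (rad/s): [2.22, 2.22, 2.57, 3.14, 3.14, 3.14].

### API

Orientations are given as a unit quaternion [w, x, y, z].
In Python, from station import env, imaging, status, workorder gives the robot as it stands (env), with the cameras (imaging), the readings (status) and the job (workorder).
- The arm moves only by the tool jog_arm, called after "Request:" as a command line: name --argument value ..., lists and objects as JSON in quotes. Schema: {"type":"object","properties":{"ticks":{"type":"object","properties":{"deltas":{"type":"array","items":{"type":"array","items":{"type":"number"},"minItems":4,"maxItems":4},"minItems":1,"maxItems":12}},"additionalProperties":false,"required":["deltas"]},"finger_gap":{"type":"number"},"grip_n":{"type":"number"},"only":{"type":"string"},"quiet":{"type":"boolean"},"lines":{"type":"string"}},"required":["ticks"],"additionalProperties":false}. ticks is an object whose key "deltas" holds a list of rows, 1 to 12 of them, each of 4 numbers: dx, dy, dz in m, then a turn about the tool's z in rad; each row is the pose to reach, as a shift and turn from the pose commanded when the call began, along the tool's axes at that moment; what a row does not reach only later rows make up. A row lasts 1/8 s, in which the tool goes at most 0.0625 m and 0.188 rad, less where a joint would pass 70% of its speed; a pose out of reach is approached as far as the arm can. finger_gap is the opening from 0.0 (shut) to 1.0 (fully open), set as the call begins (left out keeps the last). The fingers move at their own pace and stop on an object; grip_n is the grip in N (left out, the last holds). Time passes only in rows, so rows that do not move let the fingers close. The tool returns the time, the measured TCP pose, the force, the opening and the grip force at its end. only (a regular expression) keeps the lines of the reply that match it, lines (a string "A,B") keeps lines A to B, and quiet returns only ok. Input that does not fit is refused with a message, and nothing moves.
- status.sense(): the state, without advancing time (a new reading comes with each control period).
- imaging.capture(name): name is "side" or "top" or "wrist"; returns (picture, depth): 400x640x3 uint8, red, green, blue; 400x640 float32, m along the optical axis (not along the pixel's ray), 0 where there is no reading.
- imaging.calibration(name): a dict with "K" (3x3 intrinsics, pixels), "rvec" (rotation vector, rad) and "tvec" (3), from world to camera coordinates, as OpenCV has them. Camera axes: x right, y down, z forward; pixel columns grow to the right and rows downward; lengths in m; the calibration is good to about 2 mm. A picture is of the moment at which its call begins: read the wrist's pose just before it. calibration takes no time and is no camera call; for the wrist camera it gives the pose at the moment of the call.
- workorder.hand_in(): hands the job in; it is judged then, once.
The state is a dict: "t": time; "joint_positions": joint angles; "qvel": joint speeds; "effort": joint torques, N m; "eef_pos": TCP position; "tool_rot": TCP orientation; "wrist_force": force on the tool from outside, world axes, zero at the start; "ft_torque": the same for the moment, N m; "width": opening from 0.0 (shut) to 1.0 (fully open); "gripper_force": force on a finger pad.
Only numpy, scipy, OpenCV 4.12 (cv2) and the standard library are available. Lean on these libraries where they do the work, as an engineer would, in place of code of your own. Each camera call takes 0.05 s, during which the arm holds its last target. There are 200 camera calls.

## Working session

There is one attempt and no reset: what is moved stays moved. The work goes in short steps, Python scripts to look and compute and a tool call to move; the robot and the scene stay as the last step left them, time stands still between calls to the robot, and variables do not carry over. Pictures are saved under pics/ and viewed, at most 12 in all, crops included, and the job is handed in when it is done.

```bash
ls; mkdir -p pics; python3 - <<'E'
from station import env, imaging, status, workorder
import cv2,numpy as np
for n in("top","side"):
    p,d=imaging.capture(n); cv2.imwrite(f"pics/{n}0.png",p[...,::-1]); np.save(f"/tmp/{n}d.npy",d)
    c=imaging.calibration(n); print(n,c)
s=status.sense(); print(s["t"],s["eef_pos"],s["tool_rot"])
E
```

```text
pics
station.py
top {'K': array([[498.87984767,   0.        , 312.84432267],
       [  0.        , 498.87984767, 204.46639683],
       [  0.        ,   0.        ,   1.        ]]), 'rvec': array([ 2.07622297, -2.14487619,  0.24048551]), 'tvec': array([0.05075419, 0.59767965, 0.78318521])}
side {'K': array([[399.59801104,   0.        , 320.87576351],
       [  0.        , 399.59801104, 194.18136788],
       [  0.        ,   0.        ,   1.        ]]), 'rvec': array([ 0.08642647, -2.5821318 ,  1.68634746]), 'tvec': array([0.59108062, 0.0535444 , 0.85320947])}
0.1 [ 0.13490172 -0.58437554  0.24960865] [-5.73958741e-04  9.93579331e-01  1.13136110e-01  5.82235684e-05]
```

View pics/top0.png

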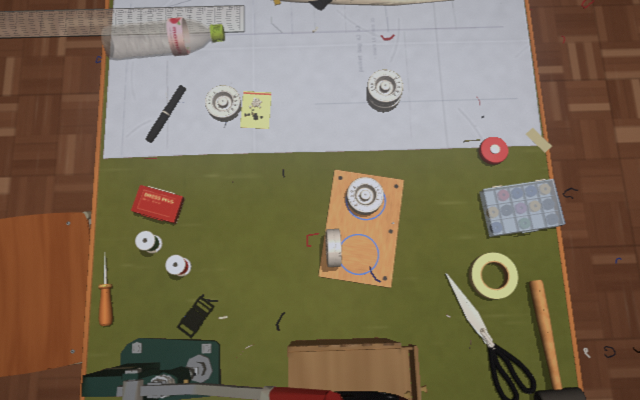

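View pics/side0.png

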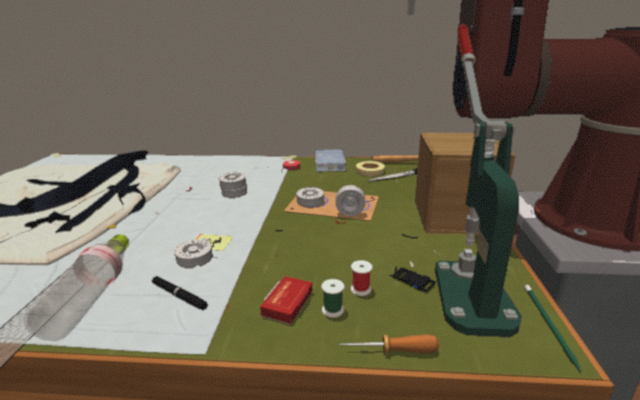

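The top view shows the standing weight at about (334,248), its hub face to the left. The empty blue circle is at (358,254), and the flat weight at (365,196) covers its own circle. The side view shows the hub face at (350,201), and a tall wooden box between the robot and the template at (460,180).

```bash
cat > h.py <<'E'
import cv2,numpy as np
from station import env, imaging, status, workorder
def cam(n):
    c=imaging.calibration(n); R=cv2.Rodrigues(c["rvec"])[0]; return c["K"],R,np.ravel(c["tvec"])
def rays(n,uv):
    K,R,t=cam(n); uv=np.asarray(uv,float).reshape(-1,2)
    d=np.c_[uv,np.ones(len(uv))]@np.linalg.inv(K).T@R
    return -R.T@t,d
def plane(n,uv,z):
    o,d=rays(n,uv); return o+d*((z-o[2])/d[:,2])[:,None]
def depthpts(n,D,mask):
    K,R,t=cam(n); v,u=np.nonzero(mask&(D>0)); o,d=rays(n,np.c_[u,v]); return o+d*D[v,u][:,None]
def tri(uv1,n1,uv2,n2):
    P=[]
    for n in(n1,n2):
        K,R,t=cam(n);P.append(K@np.c_[R,t])
    X=cv2.triangulatePoints(P[0],P[1],np.float64(uv1).reshape(2,1),np.float64(uv2).reshape(2,1)).ravel();return X[:3]/X[3]
E
python3 - <<'E'
from h import *
im=cv2.imread("pics/top0.png"); D=np.load("/tmp/topd.npy")
b,g,r=[im[...,i].astype(int) for i in range(3)]
roi=np.zeros(D.shape,bool); roi[165:292,315:410]=1
blue=roi&(b>r+15)
v,u=np.nonzero(blue&(np.arange(400)[:,None]>228)); 
P=plane("top",np.c_[u,v],.003)
A=np.c_[2*P[:,:2],np.ones(len(P))]; s=np.linalg.lstsq(A,(P[:,:2]**2).sum(1),rcond=None)[0]
print("circle",s[:2],np.sqrt(s[2]+s[0]**2+s[1]**2),len(P))
m=roi&(abs(r-b)<25)&(r>110)
n,l,st,c=cv2.connectedComponentsWithStats(m.astype(np.uint8))
for i in range(1,n):
    if st[i,4]>60:
        Q=depthpts("top",D,l==i); print(c[i],st[i],np.percentile(Q,[2,50,98],axis=0).round(4).tolist())
        T=Q[Q[:,2]>np.percentile(Q[:,2],95)-.006]; print("top",T.mean(0).round(4),T.min(0).round(4),T.max(0).round(4))
print("sheet z",np.median(depthpts("top",D,roi&(r>b+60))[:,2]))
# flat weight, box, 
bx=np.zeros(D.shape,bool);bx[345:395,290:420]=1;Q=depthpts("top",D,bx);print("box",np.percentile(Q,[2,50,98],axis=0).round(3).tolist())
K=cam("side")
im=cv2.imread("pics/side0.png"); Ds=np.load("/tmp/sided.npy")
b,g,r=[im[...,i].astype(int) for i in range(3)]
roi=np.zeros(Ds.shape,bool); roi[180:222,328:372]=1
Q=depthpts("side",Ds,roi&(abs(r-b)<30)&(r>90)); print("side disc",len(Q),np.percentile(Q,[2,50,98],axis=0).round(4).tolist())
cv2.imwrite("pics/crops.png",np.hstack([cv2.resize(cv2.imread("pics/top0.png")[180:290,310:410],(400,440)),cv2.resize(im[170:225,280:390],(400,440),interpolation=2)]))
E
```

```text
circle [ 0.51735127 -0.0494912 ] 0.036491755146905926 154
[364.65047518 194.95353749] [347 178  37  35 947] [[0.5937, -0.0918, 0.0145], [0.6225, -0.0624, 0.0264], [0.6516, -0.0336, 0.03]]
top [ 0.6222 -0.0626  0.0269] [ 0.5904 -0.0952  0.0233] [ 0.654  -0.0308  0.0312]
[333.75467775 246.87941788] [326 229  20  42 481] [[0.4985, -0.0138, 0.0147], [0.525, -0.0013, 0.0642], [0.5576, 0.0095, 0.0698]]
top [ 0.5279 -0.0009  0.0668] [ 0.5082 -0.0119  0.0633] [0.5489 0.0103 0.0708]
sheet z 0.0038398813928400832
box [[0.303, -0.117, 0.064], [0.341, -0.017, 0.168], [0.372, 0.069, 0.373]]
side disc 723 [[0.4883, -0.1695, -0.0018], [0.5277, 0.0092, 0.0345], [0.5563, 0.013, 0.0657]]
```

View pics/crops.png

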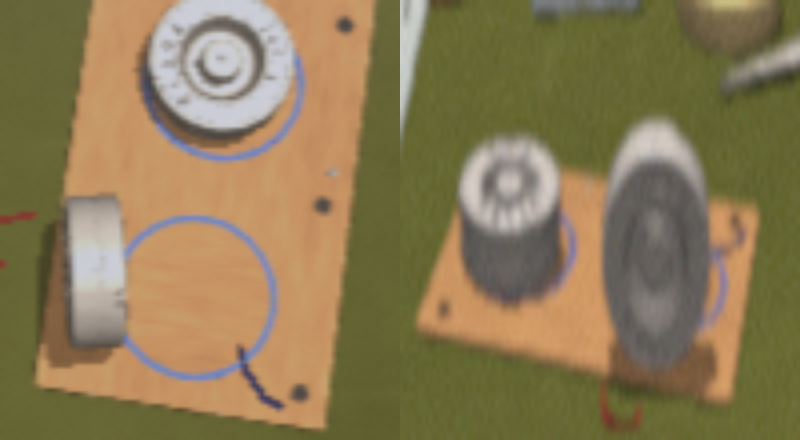

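The crop shows the disc just left of the empty circle, with its axis roughly square to the template's long edge. Next I'll close the fingers and move above the circle for a wrist view.

Request:
jog_arm --ticks '{"deltas":[[0.03, -0.025, -0.03, 0.05], [0.08, -0.06, -0.03, 0.1], [0.12, -0.1, -0.03, 0.15], [0.17, -0.135, -0.03, 0.2], [0.21, -0.17, -0.03, 0.25], [0.26, -0.205, -0.03, 0.3], [0.3, -0.24, -0.03, 0.35], [0.35, -0.275, -0.03, 0.35], [0.39, -0.31, -0.03, 0.35], [0.44, -0.35, -0.03, 0.35], [0.47, -0.375, -0.03, 0.35], [0.485, -0.385, -0.03, 0.35]]}' --finger_gap 0.0 --grip_n 20

```text
t: 1.6
eef_pos: [0.5217, -0.0986, 0.2799]
tool_rot: [-0.0, 0.998, -0.06, -0.0]
wrist_force: [0.2, -0.8, 1.7]
width: 0.001
gripper_force: 0.0
```

```bash
python3 - <<'E'
from h import *
p,d=imaging.capture("wrist"); cv2.imwrite("pics/w1.png",p[...,::-1]); np.save("/tmp/w1d.npy",d)
s=status.sense(); print(s["t"],s["eef_pos"],s["tool_rot"],s["width"]); print(imaging.calibration("wrist"))
E
```

```text
1.65 [ 0.52224313 -0.09826064  0.27976126] [-3.47726813e-04  9.98171104e-01 -6.04508780e-02 -1.35886196e-04] 0.0007255518509793648
{'K': array([[326.61479611,   0.        , 326.06745024],
       [  0.        , 326.61479611, 194.97672472],
       [  0.        ,   0.        ,   1.        ]]), 'rvec': array([-1.95677191,  2.20719581,  0.29880276]), 'tvec': array([-0.03410252,  0.4683802 ,  0.54689268])}
```

View pics/w1.png

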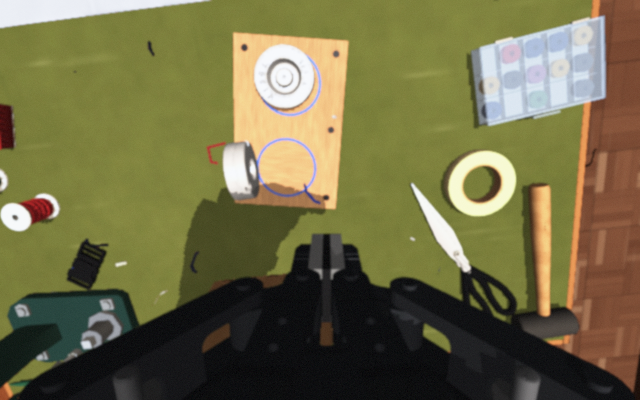

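The wrist view shows the disc at (240,170), the empty circle at (287,167), the flat weight at (284,76) and the closed fingers at (326,260). I'll repeat the measurements from this view.

```bash
python3 - <<'E'
from h import *
im=cv2.imread("pics/w1.png"); D=np.load("/tmp/w1d.npy")
b,g,r=[im[...,i].astype(int) for i in range(3)]
roi=np.zeros(D.shape,bool); roi[125:212,215:335]=1
v,u=np.nonzero(roi&(b>r+15)&(b>120)&(np.arange(400)[:,None]<192)); P=plane("wrist",np.c_[u,v],.003)
A=np.c_[2*P[:,:2],np.ones(len(P))]; s=np.linalg.lstsq(A,(P[:,:2]**2).sum(1),rcond=None)[0]
M=s[:2];print("circle",M,np.sqrt(s[2]+M@M),len(P))
# sheet orientation
roi[:]=0;roi[25:215,225:355]=1
m=(roi&(r>b+40)&(r>g+15)&(r>110)).astype(np.uint8)
m=cv2.morphologyEx(m,cv2.MORPH_CLOSE,np.ones((3,3)))
c=max(cv2.findContours(m,0,2)[0],key=cv2.contourArea)
h=cv2.convexHull(c); W=plane("wrist",h.reshape(-1,2),.003)
q=cv2.minAreaRect(W[:,:2].astype(np.float32));print("sheet",q)
for nm,(a,bb,cc,dd) in dict(flat=(35,115,245,325),disc=(130,212,215,262)).items():
    k=np.zeros(D.shape,bool);k[a:bb,cc:dd]=1
    k=(k&(abs(r-b)<30)&(r>110)).astype(np.uint8)
    n,l,st,_=cv2.connectedComponentsWithStats(k);i=1+st[1:,4].argmax()
    Q=depthpts("wrist",D,l==i);z=np.percentile(Q[:,2],97)
    T=Q[Q[:,2]>z-.006]; rc=cv2.minAreaRect(T[:,:2].astype(np.float32))
    print(nm,st[i],z,T.mean(0).round(4),rc)
    if nm=="disc": rc=cv2.minAreaRect(np.float32(Q[Q[:,2]>.04][:,:2]));print("disc all",rc,cv2.boxPoints(rc).round(4).tolist())
E
```

```text
circle [ 0.51983786 -0.04694369] 0.03576632390836078 329
sheet ((0.5690844655036926, -0.0564870685338974), (0.13174979388713837, 0.201389342546463), 79.43054962158203)
flat [ 254   45   61   65 3017] 0.027202392516968453 [ 0.6243 -0.0633  0.0256] ((0.6234686374664307, -0.06277230381965637), (0.0648389384150505, 0.06381113827228546), 82.37422180175781)
disc [ 223  142   31   58 1301] 0.06772752922636688 [ 0.5299 -0.0028  0.0655] ((0.5288941860198975, -0.002665833570063114), (0.03890196979045868, 0.02324351668357849), 0.018600476905703545)
disc all ((0.5293208360671997, -0.0029018400236964226), (0.06342394649982452, 0.02359115332365036), 1.7241864204406738) [[0.49729999899864197, 0.007899999618530273], [0.49799999594688416, -0.015599999576807022], [0.5613999962806702, -0.013700000010430813], [0.560699999332428, 0.009800000116229057]]
```

```bash
python3 - <<'E'
from h import *
def fit(Q,nm):
    for _ in range(6):
        A=np.c_[Q[:,0],Q[:,2],np.ones(len(Q))];s=np.linalg.lstsq(A,Q[:,1],rcond=None)[0];e=abs(Q[:,1]-A@s);Q=Q[e<max(.0015,2*np.median(e))]
    print(nm,len(Q),"y=%.4f x + %.4f z + %.4f"%tuple(s),"axis deg",90+np.degrees(np.arctan(-s[0])),np.median(e), "y at x=.529,z=.036",s@[.529,.036,1])
n="side"
im=cv2.imread("pics/side0.png");D=np.load("/tmp/sided.npy")
b,g,r=[im[...,i].astype(int) for i in range(3)]
k=np.zeros(D.shape,bool);k[180:222,328:372]=1;k&=(abs(r-b)<30)
Q=depthpts(n,D,k);Q=Q[(Q[:,2]>.008)&(abs(Q[:,1])<.03)];print(np.percentile(Q,[1,99],axis=0).round(4));R=np.hypot(Q[:,0]-.529,Q[:,2]-.036);fit(Q[(Q[:,1]>.004)&(R>.012)],"hub")
im=cv2.imread("pics/w1.png");D=np.load("/tmp/w1d.npy")
b,g,r=[im[...,i].astype(int) for i in range(3)]
k=np.zeros(D.shape,bool);k[135:206,218:266]=1;k&=(abs(r-b)<35)
Q=depthpts("wrist",D,k);Q=Q[(Q[:,2]>.01)];T=Q[Q[:,2]>.05];print(len(Q),np.percentile(Q,[1,99],axis=0).round(4))
fit(Q[(Q[:,1]<-.008)&(Q[:,2]<.058)],"under")
# cylinder: z^2 ridge: lateral position as function of y
for lo,hi in((-.014,-.007),(-.007,0),(0,.007)):
    S=T[(T[:,1]>lo)&(T[:,1]<hi)];c=np.polyfit(S[:,0],S[:,2],2);print(lo,"ridge x",-c[1]/2/c[0],len(S))
cv2.imwrite("pics/wc.png",cv2.resize(im[120:215,210:340],(780,570),interpolation=2))
E
```

```text
[[ 0.499  -0.0079  0.0085]
 [ 0.5583  0.0133  0.0661]]
hub 279 y=0.0158 x + -0.0110 z + 0.0022 axis deg 89.09450029779525 0.0006213717831239397 y at x=.529,z=.036 0.010198288535994889
1672 [[ 0.4999 -0.0143  0.0163]
 [ 0.5602  0.0084  0.0681]]
under 396 y=0.0132 x + -0.0186 z + -0.0198 axis deg 89.24246485532076 0.00023432245082039092 y at x=.529,z=.036 -0.013488103854149747
-0.014 ridge x 0.528849276937768 415
-0.007 ridge x 0.5284742645437015 342
0 ridge x 0.5284212069666921 336
```

View pics/wc.png

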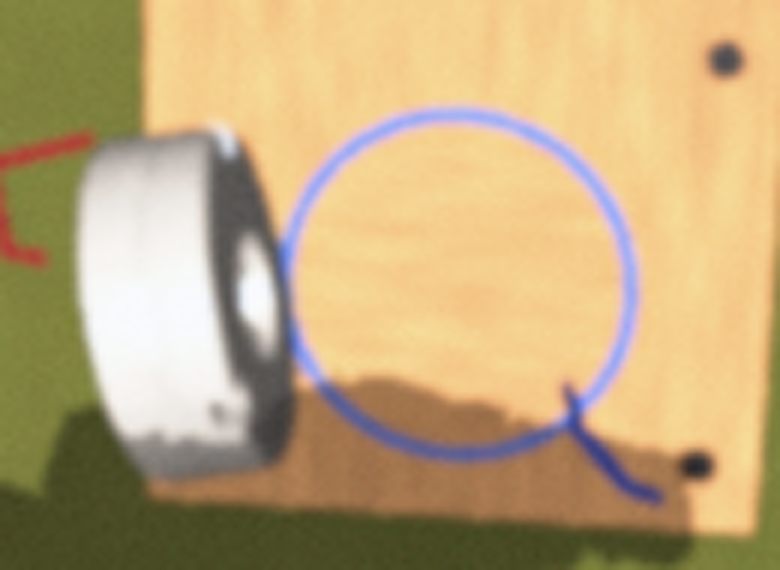

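The disc's axis is about 9° off the template's axis, and its centre is at x≈0.529. Pushing straight would land it 8 mm off the circle. Instead I'll push with the finger face square to the template, slightly toward the +x side, so the disc lines up with the face as it tips.

Request:
jog_arm --ticks '{"deltas":[[0, -0.05, 0, 0.06], [0, -0.11, 0, 0.06], [0, -0.16, 0, 0.06], [0, -0.16, 0.06, 0.06], [0, -0.16, 0.12, 0.06], [0, -0.16, 0.17, 0.06], [0, -0.16, 0.2, 0.06], [0, -0.16, 0.211, 0.06], [0, -0.16, 0.211, 0.06], [0, -0.16, 0.211, 0.06]]}'

```text
t: 2.9
eef_pos: [0.5395, 0.0445, 0.071]
tool_rot: [-0.005, 0.997, -0.082, 0.002]
wrist_force: [1.1, 0.0, -0.5]
width: -0.003
gripper_force: 0.0
```

```bash
python3 - <<'E'
from h import *
p,d=imaging.capture("side"); cv2.imwrite("pics/s2.png",cv2.resize(p[120:240,260:420,::-1],(800,600)))
s=status.sense(); print(s["t"],s["eef_pos"],s["tool_rot"],s["wrist_force"])
from scipy.spatial.transform import Rotation as Ro
q=s["tool_rot"];print(Ro.from_quat(np.r_[q[1:],q[0]]).as_matrix().round(3))
E
```

```text
2.95 [0.53952049 0.04464879 0.07102127] [-0.0051523   0.99663569 -0.08178003  0.00166554] [ 0.77481582 -0.26872167  0.51648749]
[[ 0.987 -0.163  0.004]
 [-0.163 -0.987  0.01 ]
 [ 0.002 -0.011 -1.   ]]
```

View pics/s2.png

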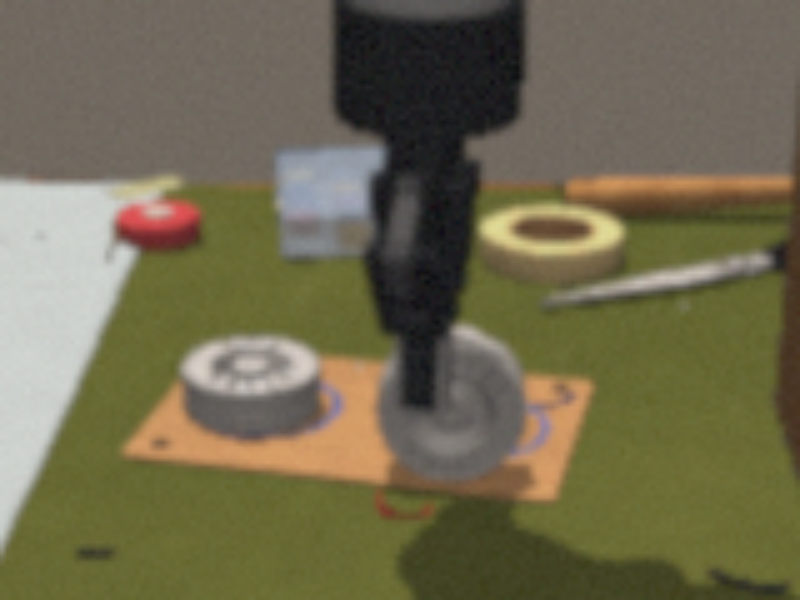

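The closed fingers stand in front of the hub face at crop position (420,390), in the upper half of the disc and toward its +x side. The TCP stopped 15 mm short of the commanded y, so I'll check the joints before pushing.

Request:
jog_arm --ticks '{"deltas":[[0, 0, 0, 0], [0, 0, 0, 0]]}'

```text
t: 3.2
eef_pos: [0.5387, 0.045, 0.0698]
tool_rot: [-0.005, 0.997, -0.082, 0.001]
wrist_force: [0.9, 1.0, 0.2]
width: 0.003
gripper_force: 0.0
```

```bash
python3 -c "
from station import env, imaging, status, workorder
s=status.sense();print(s['joint_positions'],s['effort'],s['ft_torque'],s['eef_pos'])"
```

```text
[-0.16450891 -0.03092568 -0.37043253  1.23052969  0.01053511  3.14061075] [-4.35894588e-02 -4.74326885e+01  4.90258241e+01 -7.96335546e-03
  3.81463277e-02 -8.95951343e-04] [-0.03651449 -0.04591701 -0.05427446] [0.53873301 0.04497512 0.06983455]
```

Joint 6 is at its range limit, and moving toward −y frees it. Approaching slowly now.

Request:
jog_arm --ticks '{"deltas":[[-0.003, 0.003, 0, 0], [-0.003, 0.006, 0, 0], [-0.003, 0.01, 0, 0], [-0.003, 0.01, 0, 0]]}'

```text
t: 3.7
eef_pos: [0.5338, 0.0353, 0.0692]
tool_rot: [-0.005, 0.997, -0.082, 0.0]
wrist_force: [0.1, -0.7, -0.5]
width: -0.003
gripper_force: 0.0
```

Request:
jog_arm --ticks '{"deltas":[[0, 0.002, 0, 0], [0, 0.004, 0, 0], [0, 0.006, 0, 0], [0, 0.008, 0, 0], [0, 0.008, 0, 0]]}'

```text
t: 4.32
eef_pos: [0.5325, 0.0276, 0.0691]
tool_rot: [-0.005, 0.997, -0.082, 0.0]
wrist_force: [0.4, -0.4, -0.1]
width: 0.002
gripper_force: 0.0
```

Request:
jog_arm --ticks '{"deltas":[[0, 0.0015, 0, 0], [0, 0.003, 0, 0], [0, 0.0045, 0, 0], [0, 0.006, 0, 0], [0, 0.0075, 0, 0], [0, 0.009, 0, 0], [0, 0.0105, 0, 0], [0, 0.012, 0, 0], [0, 0.0135, 0, 0], [0, 0.015, 0, 0], [0, 0.015, 0, 0]]}'

```text
t: 5.7
eef_pos: [0.53, 0.0128, 0.0689]
tool_rot: [-0.005, 0.997, -0.082, 0.0]
wrist_force: [-0.1, -0.2, -0.6]
width: -0.0
gripper_force: 0.1
```

```bash
python3 - <<'E'
from h import *
p,d=imaging.capture("side"); t,_=imaging.capture("top"); cv2.imwrite("pics/s3.png",np.hstack([cv2.resize(p[150:240,280:400,::-1],(400,300)),cv2.resize(t[180:280,300:420,::-1],(400,300))]))
E
```

```text
(no output)
```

View pics/s3.png

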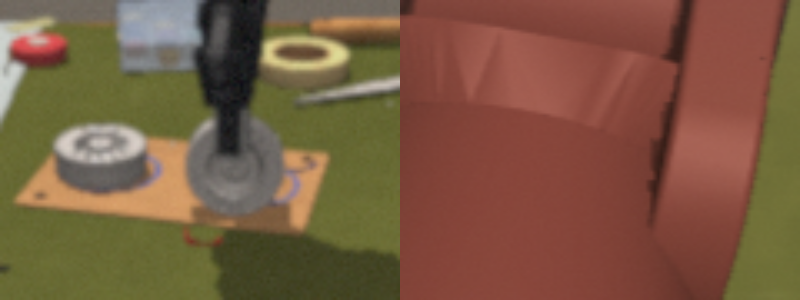

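The side view shows the fingers at the hub face around crop position (230,140), with the disc still upright or only just tilting. The arm hides the top view. I'll push on and check the tilt with side depth.

```bash
cat >> h.py <<'E'
def tilt():
    p,D=imaging.capture("side");p=p.astype(int);k=np.zeros(D.shape,bool);k[180:222,325:375]=1
    k&=(abs(p[...,0]-p[...,2])<30)&(p[...,0]>60)
    Q=depthpts("side",D,k);Q=Q[(Q[:,2]>.008)&(abs(Q[:,1])<.03)&(Q[:,2]<.07)]
    for _ in range(6):
        A=np.c_[Q[:,0],Q[:,2],np.ones(len(Q))];s=np.linalg.lstsq(A,Q[:,1],rcond=None)[0];e=abs(Q[:,1]-A@s);Q=Q[e<max(.0015,2*np.median(e))]
    print("tilt deg",np.degrees(np.arctan(-s[1])),"axis",90-np.degrees(np.arctan(s[0])),len(Q),"x",np.percentile(Q[:,0],[2,98]),"y",s@[.529,.036,1])
E
python3 -c "
from h import *
tilt()"
```

```text
tilt deg 11.12470109846944 axis 89.45335395561358 261 x [0.49956655 0.55649087] y 0.004282355884986609
```

Request:
jog_arm --ticks '{"deltas":[[0, 0.0015, 0, 0], [0, 0.003, 0, 0], [0, 0.0045, 0, 0], [0, 0.006, 0, 0], [0, 0.006, 0, 0]]}'

```text
t: 6.48
eef_pos: [0.529, 0.0069, 0.0688]
tool_rot: [-0.005, 0.997, -0.082, 0.0]
wrist_force: [-0.7, -0.5, 0.1]
width: -0.0
gripper_force: 0.0
```

```bash
python3 -c "
from h import *
tilt()"
```

```text
tilt deg 18.023787946822637 axis 89.70861777665121 277 x [0.49850464 0.55678692] y 0.0008415117098785115
```

It is tilting cleanly at 18°, but it has not turned. I'll finish tipping, then measure and nudge if needed.

Request:
jog_arm --ticks '{"deltas":[[0, 0.0015, 0, 0], [0, 0.003, 0, 0], [0, 0.0045, 0, 0], [0, 0.006, 0, 0], [0, 0.0075, 0, 0], [0, 0.0075, 0, 0], [0, 0.0075, 0, 0], [0, 0.0075, 0, 0]]}'

```text
t: 7.52
eef_pos: [0.5279, -0.0004, 0.0688]
tool_rot: [-0.005, 0.997, -0.082, 0.0]
wrist_force: [-0.4, -0.9, 0.3]
width: -0.003
gripper_force: 0.0
```

Request:
jog_arm --ticks '{"deltas":[[0, -0.01, -0.03, 0], [0, -0.01, -0.08, 0], [0, -0.01, -0.13, 0], [0, 0.02, -0.18, 0], [0, 0.07, -0.2, 0], [0, 0.12, -0.21, 0], [0, 0.14, -0.21, 0], [0, 0.14, -0.21, 0]]}'

```text
t: 8.52
eef_pos: [0.5045, -0.1415, 0.2768]
tool_rot: [-0.005, 0.997, -0.083, 0.0]
wrist_force: [-0.2, 0.4, 0.3]
width: -0.001
gripper_force: 0.0
```

```bash
python3 - <<'E'
from h import *
p,D=imaging.capture("wrist"); p=p[...,::-1].copy(); cv2.imwrite("pics/w4.png",p); np.save("/tmp/w4d.npy",D)
print(status.sense()["eef_pos"])
c=imaging.calibration("wrist");np.savez("/tmp/w4c.npz",**c)
E
```

```text
[ 0.50455991 -0.14043934  0.27675091]
```

View pics/w4.png

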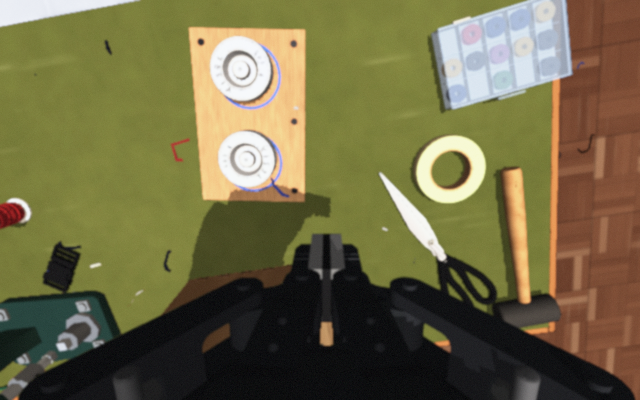

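The disc now lies flat, hub side up, at (247,159). The blue arc shows to its right and below, and the flat weight at (241,70) looks undisturbed. Now I'll measure the offset.

```bash
cat >> h.py <<'E'
def measure(name="wrist",p=None,D=None,M0=(.520,-.047)):
    b,g,r=[p[...,i].astype(int) for i in range(3)]
    K,R,t=cam(name)
    def uv(P): return cv2.projectPoints(np.float64(P).reshape(-1,3),cv2.Rodrigues(R)[0],t,K,None)[0].reshape(-1,2)
    vv,uu=np.mgrid[:400,:640]; px=np.c_[uu.ravel(),vv.ravel()]
    G=plane(name,px,.0035)[:,:2].reshape(400,640,2)
    dm=np.hypot(*(G-M0).transpose(2,0,1))
    k=(dm<.046)&(dm>.028)&(b>r+15)&(b>120); P=G[k]
    from scipy.optimize import least_squares
    s=least_squares(lambda c:np.hypot(*(P-c).T)-.0365,M0,loss="soft_l1",f_scale=.0008);mk=s.x
    print("mark",mk.round(4),len(P))
    out=[]
    for nm,c0 in(("disc",(.525,-.047)),("flat",(.623,-.0625))):
        T=plane(name,px,.027)[:,:2].reshape(400,640,2); m=(np.hypot(*(T-c0).transpose(2,0,1))<.05)
        q=(m&(abs(r-b)<30)&(r>110)).astype(np.uint8)
        n,l,st,_=cv2.connectedComponentsWithStats(q);i=1+st[1:,4].argmax()
        Q=depthpts(name,D,l==i);z=np.median(Q[:,2]);T=Q[abs(Q[:,2]-z)<.008]
        c=cv2.minEnclosingCircle(np.float32(T[Q[abs(Q[:,2]-z)<.008][:,2]>z-.005][:,:2]))
        print(nm,"z",z.round(4),"mean",T.mean(0).round(4),"circ",np.round(c[0],4),c[1],"off mark",(np.array(c[0])-mk).round(4),(T.mean(0)[:2]-mk).round(4))
E
python3 - <<'E'
from h import *
measure("wrist",cv2.imread("pics/w4.png"),np.load("/tmp/w4d.npy"))
t,D=imaging.capture("top");t=t[...,::-1].copy();cv2.imwrite("pics/t4.png",t);measure("top",t,D)
E
```

```text
mark [ 0.5196 -0.0456] 215
disc z 0.0253 mean [ 0.5268 -0.0471  0.025 ] circ [ 0.5261 -0.0469] 0.033049631863832474 off mark [ 0.0065 -0.0013] [ 0.0072 -0.0015]
flat z 0.0253 mean [ 0.6234 -0.0628  0.0252] circ [ 0.6233 -0.0628] 0.03314266726374626 off mark [ 0.1037 -0.0172] [ 0.1037 -0.0172]
mark [ 0.5207 -0.0474] 92
disc z 0.026 mean [ 0.5255 -0.0463  0.026 ] circ [ 0.5256 -0.0463] 0.03298735246062279 off mark [0.0049 0.0011] [0.0048 0.0011]
flat z 0.0261 mean [ 0.6226 -0.063   0.0261] circ [ 0.6229 -0.0626] 0.03301048278808594 off mark [ 0.1022 -0.0153] [ 0.1019 -0.0156]
```

The disc sits 5–7 mm off the mark toward the flat weight and slightly crosses the outline. There is time and room for one gentle corrective nudge on the rim. I'll come in obliquely from the +x, +y side to stay clear of the flat weight.

Request:
jog_arm --ticks '{"deltas":[[0.015, -0.04, 0, -0.18], [0.03, -0.08, 0, -0.36], [0.045, -0.12, 0, -0.54], [0.0506, -0.1265, 0.03, -0.6], [0.0506, -0.1265, 0.09, -0.6], [0.0506, -0.1265, 0.14, -0.6], [0.0506, -0.1265, 0.18, -0.6], [0.0506, -0.1265, 0.19, -0.6], [0.0506, -0.1265, 0.19, -0.6]]}'

```text
t: 9.75
eef_pos: [0.5756, -0.0213, 0.0891]
tool_rot: [-0.005, 0.976, 0.217, 0.002]
wrist_force: [-0.1, 0.1, 0.3]
width: -0.0
gripper_force: 0.0
```

```bash
python3 -c "
from h import *
from scipy.spatial.transform import Rotation as Ro
s=status.sense();q=s['tool_rot'];print(s['t'],s['eef_pos'],Ro.from_quat(np.r_[q[1:],q[0]]).as_matrix().round(3))
p,D=imaging.capture('wrist');cv2.imwrite('pics/w5.png',p[...,::-1])
"
```

```text
9.75 [ 0.57556771 -0.02134338  0.08910378] [[ 0.906  0.424  0.001]
 [ 0.424 -0.906  0.011]
 [ 0.006 -0.009 -1.   ]]
```

View pics/w5.png

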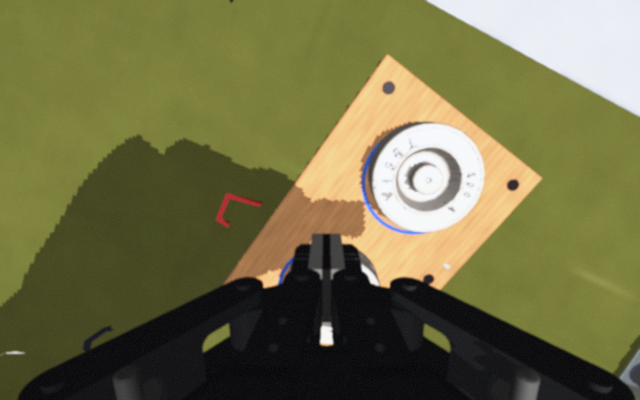

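The fingers at (326,260) are well clear of the flat weight at (428,178). Descending, then a slow push.

Request:
jog_arm --ticks '{"deltas":[[0, 0.002, 0.03, 0], [0, 0.002, 0.05, 0], [0, 0.002, 0.057, 0], [0, 0.002, 0.057, 0], [-0.004, 0.002, 0.057, 0], [-0.008, 0.002, 0.057, 0], [-0.01, 0.002, 0.057, 0], [-0.012, 0.002, 0.057, 0], [-0.0135, 0.002, 0.057, 0], [-0.015, 0.002, 0.057, 0], [-0.015, 0.002, 0.057, 0]]}'

```text
t: 11.18
eef_pos: [0.563, -0.0297, 0.0316]
tool_rot: [-0.005, 0.976, 0.216, 0.002]
wrist_force: [0.5, -0.4, 1.1]
width: 0.003
gripper_force: 0.6
```

```bash
python3 -c "
from h import *
p,D=imaging.capture('side');p=p[...,::-1].copy();cv2.imwrite('pics/s5.png',cv2.resize(p[150:240,280:400],(800,600)));measure('side',p,D)"
```

```text
mark [ 0.52  -0.047] 0
disc z 0.024 mean [ 0.5234 -0.0466  0.0235] circ [ 0.5244 -0.0462] 0.033386487513780594 off mark [0.0044 0.0008] [0.0034 0.0004]
flat z 0.024 mean [ 0.6246 -0.0596  0.0236] circ [ 0.6274 -0.0605] 0.03470834717154503 off mark [ 0.1074 -0.0135] [ 0.1046 -0.0126]
```

View pics/s5.png

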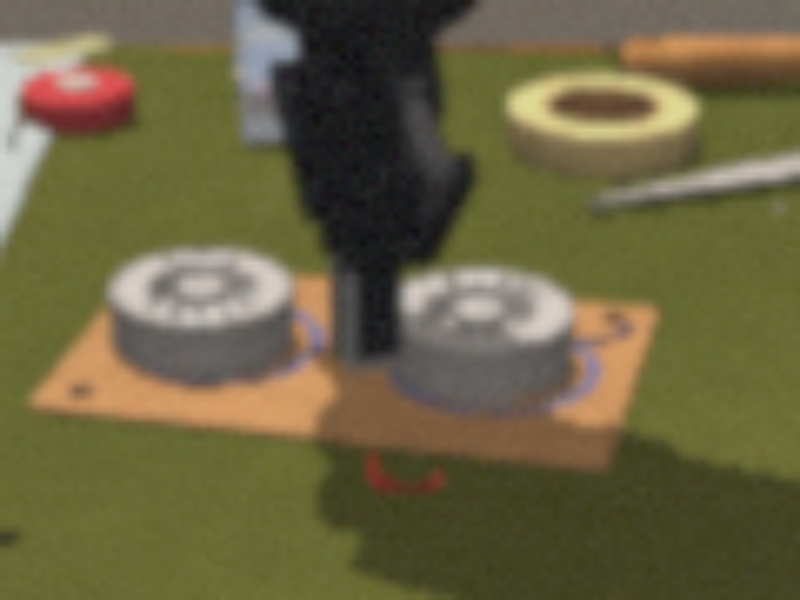

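The fingers at crop position (365,310) are against the disc's rim. The blue arc still shows at the far right (590,370), so about 4 mm more is needed. I'll then retreat and measure.

Request:
jog_arm --ticks '{"deltas":[[-0.001, 0, 0, 0], [-0.002, 0, 0, 0], [-0.003, 0, 0, 0], [-0.004, 0, 0, 0], [-0.004, 0, 0, 0], [0.003, 0, 0, 0], [0.01, 0, 0, 0], [0.01, 0, -0.04, 0], [0.01, 0, -0.1, 0], [0.01, 0, -0.16, 0]]}'

```text
t: 12.48
eef_pos: [0.5715, -0.0269, 0.1929]
tool_rot: [-0.005, 0.976, 0.217, 0.001]
wrist_force: [1.6, -0.5, 0.4]
width: -0.001
gripper_force: 0.0
```

Request:
jog_arm --ticks '{"deltas":[[-0.02, 0.04, -0.05, 0.18], [-0.04, 0.08, -0.08, 0.36], [-0.07, 0.12, -0.09, 0.54], [-0.08, 0.15, -0.09, 0.6], [-0.08, 0.15, -0.09, 0.6], [-0.08, 0.15, -0.09, 0.6]]}'

```text
t: 13.22
eef_pos: [0.5625, -0.1973, 0.2794]
tool_rot: [-0.006, 0.997, -0.081, -0.0]
wrist_force: [-0.3, 0.8, 1.2]
width: 0.001
gripper_force: 0.0
```

```bash
python3 - <<'E'
from h import *
p,D=imaging.capture("wrist"); p=p[...,::-1].copy(); measure("wrist",p,D)
t,T=imaging.capture("top");t=t[...,::-1].copy();measure("top",t,T)
cv2.imwrite("pics/f.png",np.hstack([cv2.resize(p[:230,180:360],(400,510)),cv2.resize(t[160:290,310:412],(400,510))]))
E
```

```text
mark [ 0.5178 -0.0462] 157
disc z 0.0254 mean [ 0.5224 -0.0506  0.0254] circ [ 0.5212 -0.0511] 0.03293701633810997 off mark [ 0.0034 -0.0049] [ 0.0046 -0.0045]
flat z 0.0255 mean [ 0.6236 -0.0638  0.0253] circ [ 0.6235 -0.0638] 0.03323296457529068 off mark [ 0.1057 -0.0176] [ 0.1058 -0.0176]
mark [ 0.5201 -0.0484] 90
disc z 0.0263 mean [ 0.521  -0.0492  0.0264] circ [ 0.5209 -0.0495] 0.03272310644388199 off mark [ 0.0008 -0.0011] [ 0.0009 -0.0008]
flat z 0.0262 mean [ 0.6226 -0.0626  0.0262] circ [ 0.6233 -0.0631] 0.03303888440132141 off mark [ 0.1033 -0.0147] [ 0.1025 -0.0142]
```

View pics/f.png

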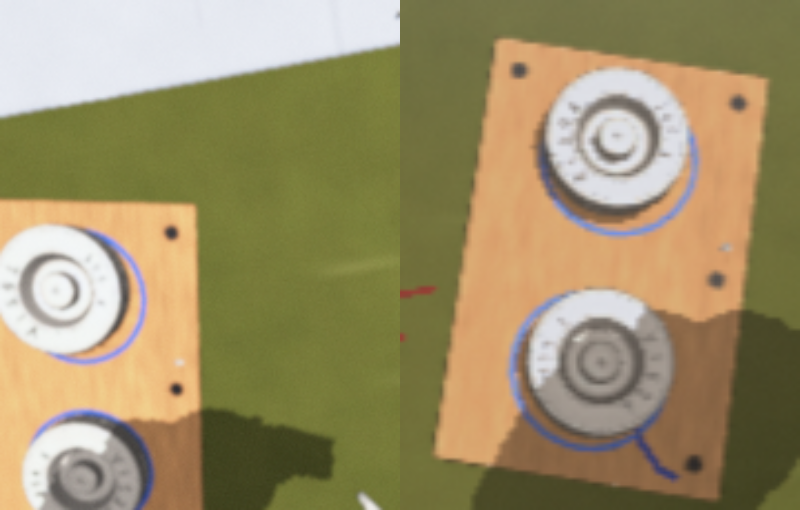

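The disc lies flat, hub side up, within about 3 mm of the circle's centre. The flat weight has not moved, and the arm is clear of everything.

```bash
python3 -c "
from station import env, imaging, status, workorder
print(workorder.hand_in())"
```

```text
the job is handed in; nothing more can be done
None
```

The standing weight was tipped without gripping and now lies flat, hub side up, about 3 mm from the empty circle's centre after one small corrective nudge; the other weight was not moved, and the job is handed in (verdict not shown).

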